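# Thread the barbed elbow into the clamped coupling and stop it on the index post

## Robot

A 7-joint arm with a two-finger parallel gripper is mounted at the origin on a cart in front of the work surface, level with it; the furniture and walls round the work are solid. World frame = base frame: x ahead of the robot, y to its left, z up, the work surface at z = 0. Lengths are in m, angles in rad, forces in N, time in s.
With the tool pointing down it reaches from about 0.425 to 0.875 m from the base axis. Payload 4.7 kg.
Tool frame: the origin (TCP) lies at the very end of the fingers, on their centre line; the grasp point (between the pads) lies 19 mm behind it; z points along the fingers, y is the line along which they close (so a half turn about z gives the same grasp; the last joint's range is limited). The gripper opens to 87 mm and grips with 3 to 60 N. Pads are 19 mm wide; open, the fingers measure 117 mm over their backs; the gripper's body (75 mm by 190 mm) begins 51 mm behind the grasp point.
Start: joints at [0.014, 0.321, -0.07, 1.45, 0.023, 1.371, -0.057], TCP at [0.65, -0, 0.223] pointing down, gripper open.
Joint ranges: [-2.86, 2.86], [-0.3, 2.09], [-1.38, 1.24], [0.06, 2.45], [-1.56, 4.7], [0.09, 2.05], [-2.69, 2.69]. Speed limits (rad/s): [2.57, 2.57, 3.14, 3.14, 3.14, 3.14, 3.14].

## Interface

Orientations are given as a rotation vector (axis times angle).
In Python, from bench import ctrl, vision gives the robot as it stands.
- The arm moves only by the tool jog_arm, never from a script. Its argument "increments" is a list of rows, each an object of numbers: "tx", "ty", "tz": the shift along the tool's x, y, z in mm; "wx", "wy", "wz": the turn, a rotation vector about the tool's x, y, z in rad; "gripper": the opening, from 0 (shut) to 1 (fully open). In form: [{"tx": .., "ty": .., "tz": .., "wx": .., "wy": .., "wz": .., "gripper": ..}, ...]. A call has exactly 5 rows; each row is the pose to reach, as a shift and turn from the pose commanded when the call began, along the tool's axes at that moment; what a row does not reach only later rows make up. A row lasts 1/12 s, in which the tool goes at most 41.7 mm and 7.16 degrees, less where a joint would pass 70% of its speed; a pose out of reach is approached as far as the arm can. A call with a gripper value outside its range is refused whole. The fingers move at their own pace and stop on an object; "grip_force" is the grip in N (left out, the last holds). Time passes only in rows, so rows that repeat a pose let the fingers close, or fill a call up. It gives the time, the measured TCP pose, the force, the opening and the grip force at its end, in the units of the state.
- ctrl.get_state(): the state, without advancing time (a new reading comes with each control period).
- vision.get_image(name): name is "scene" or "side" or "wrist"; returns a dict with "color" (420x560x3 uint8, blue, green, red), "fx", "fy", "cx", "cy" (pixels), "extrinsics" (4x4, takes a point from world to camera coordinates). Camera axes: x right, y down, z forward; pixel columns grow to the right and rows downward; lengths in m; the calibration is good to about 2 mm. A picture is of the moment at which its call begins. There is no depth.
- ctrl.close_job(): hands the job in; it is judged then, once.
Trained networks look in the newest picture that a camera, given by its name, has taken for a name from the list of things; names that differ only in an ending like _2 or _b are one class to them, and where a whole thing is asked for, a point or a joint stands for the part that bears it (a point fixed in the world has none). Each returns a list of dicts, best first, with "conf" (0 to 1); they miss things now and then, are a little off and sometimes report something else, mostly with a low value. They report only what shows in the picture. A call takes as long as a camera call. They do not tell look-alikes from the thing itself.
- vision.spot_in(camera, thing): "bbox" ([left, top, right, bottom] in pixels, round what is visible of it).
The state is a dict: "time": time; "joint_positions": joint angles; "qd": joint speeds; "joint_torque": joint torques, N m; "position": TCP position; "tool_rot": TCP orientation; "ft_force": force on the tool from outside, world axes, zero at the start; "torque": the same for the moment, N m; "grip_width": opening from 0.0 (shut) to 1.0 (fully open); "grip_force": force on a finger pad.
Only numpy, scipy, OpenCV 4.12 (cv2) and the standard library are available. Lean on these libraries where they do the work, as an engineer would, in place of code of your own. Each camera call takes 0.05 s, during which the arm holds its last target. There are 200 camera calls.

## Task

Take the brass elbow out of the rack and screw it into the coupling in the clamp: press only lightly while you feel for the slots, let it drop in, then turn it clockwise until it stiffens and on until its outlet points over the index post, without going past it. Do not force it or twist the coupling round in its jaws, leave the straight nipple and everything else alone, and let go.

Things in the scene. Friction and masses are not known exactly. Their poses are not given: they have to be found in the camera images.
- elbow: The part to fit: a brass elbow, 71 mm tall, about 0.16 kg, upright in one of the rack's two holes, resting on its flange, lower end 7 mm above the table, outlet towards world +x within 45 degrees. Origin: centre of the stem's lower end; z up, x towards the outlet. The stem is 22 mm thick, its lowest 5 mm tapered to 16 mm; a round flange 42 mm wide spans 33 to 36 mm up.
- elbow_pin (a point): Middle of the elbow's steel cross pin, 10 mm above the stem's lower end: 5 mm thick and wide, underside flat, top rounded, 33 mm long, along the elbow's y axis.
- elbow_grip (a point): Middle of the elbow's block, 54 mm above the lower end. The block measures 26 (x) x 24 (y) mm and spans 36 to 68 mm above the lower end. Grasp it across the two 24 mm faces, along the elbow's y axis.
- outlet (a point): Centre of the end of the elbow's barbed outlet (15 mm thick): 45 mm along x and 51 mm along z from the elbow's origin.
- clamp: The fixed clamp: dark base plate 160 x 96 x 10 mm with two aluminium jaws, 40 mm high, on its +y and -y sides, that hold the brass coupling upright between them. Origin: on the table, on the coupling's axis; z up, +x towards the index post.
- index_post (a point): Top of the pointed steel index post, at the edge that faces the coupling: 52 mm along the clamp's +x from the coupling's axis, 44 mm up. The fitted outlet passes some 20 mm above it and must point along +x.
- coupling_rim (a point): Centre of the mouth of the brass coupling, an open round cup of outer diameter 48 and inner diameter 39 mm; rim 46 mm above the table.
- ring (a point): Centre of the top of a steel ring in the cup, 38 mm up: hole 24.6 mm, two opposite slots 7.2 mm wide for the cross pin. How the slots lie differs each time: the pin drops through with the outlet 0.8 to 1.6 rad counterclockwise (from above) of the clamp's +x, to within 0.07 rad. Elsewhere the pin stands on the ring, the elbow's lower end at 30.5 mm.
- seal_top (a point): Top of the sprung seal, 19.3 mm up, where the dropped elbow's lower end rests. Turned clockwise it runs free for about 0.45 rad from the drop; then the ring's helical underside draws it down 5 mm per rad against the seal (8 N and 2.5 N more per mm): it stiffens, to less than 0.5 N m, and stays where left. Hard stop 1.7 rad or more from the drop.
- coupling (a joint): Angle of the coupling in the jaws, rad, 0 at the start, + counterclockwise from above. It slips only under more than 1.2 N m.
- rack: Fixed grey plastic rack, 60 x 170 x 40 mm, with two upright through holes 35 mm in diameter at y = +50 and -50 mm in its frame; one holds the elbow, the other the nipple. Origin: centre of its underside.
- nipple: Straight brass nipple, a bystander: same stem, pin and flange, hexagon 26 mm, barbs pointing up, 84 mm tall; in the rack's other hole. Origin: centre of its lower end.
- tape: Roll of masking tape lying flat, 100 mm across, 25 mm high, a bystander. Origin: centre of its underside.
- weight: Turned steel weight, 40 mm across, 17 mm high, a bystander. Origin: centre of its underside.
- tray: Open kraft card tray, 85 x 81 x 26 mm, a bystander. Origin: centre of its underside.
Not all that is in view belongs to the job. Leave any pink or white look-alike of the elbow alone.

How it is judged:
By the outcome, as a careful person would: the job done as asked, in the order asked, and still so for the second after the job is handed in, with the robot touching nothing.
It also fails if it takes over 61 s, if anything falls off the work surface, if the arm or the gripper's body presses on something with over 40 N, if the wrist force passes 120 N, or if a joint passes its speed limit or range.

## Working session

There is one attempt and no reset: what is moved stays moved. The work goes in short steps, Python scripts to look and compute and a tool call to move; the robot and the scene stay as the last step left them, time stands still between calls to the robot, and variables do not carry over. Pictures are saved under pics/ and viewed, at most 10 in all, crops included, and the job is handed in when it is done.

Besides the shell and the picture viewer there is one more tool, called after "Request:" as name(argument=value, ...) on one line, values as JSON. jog_arm: Moves the arm, as the interface text tells. Its arguments: {"type":"object","properties":{"increments":{"type":"array"},"grip_force":{"type":"number"}},"required":["increments"]}

```bash
ls; mkdir -p pics
python3 - <<'E'
from bench import ctrl, vision
import cv2, numpy as np
s=ctrl.get_state(); print(s)
ims=[]
for c in ["scene","side","wrist"]:
    im=vision.get_image(c); cv2.imwrite(f"pics/{c}0.png",im["color"]); ims.append(im["color"])
    print(c,im["fx"],im["cx"],im["cy"],np.round(im["extrinsics"],4).tolist())
    for t in ["elbow","outlet","elbow_grip","index_post","coupling_rim","ring","clamp","rack","nipple"]:
        print(c,t,[(np.round(d["bbox"]).astype(int).tolist(),round(d["conf"],2)) for d in vision.spot_in(c,t)][:3])
E
```

```text
pics
{'time': 0.0, 'joint_positions': array([ 0.01408754,  0.32181854, -0.07008322,  1.45169048,  0.02260411,
        1.37076419, -0.05693214]), 'qd': array([ 1.12330971e-03,  1.18267083e-03, -1.63587448e-03,  4.81305227e-04,
       -3.10732766e-05, -1.02390242e-03, -2.45111431e-04]), 'joint_torque': array([-2.58547143e-04, -4.91284704e+01, -4.03903294e-01, -3.12526345e+01,
       -6.40594075e-02,  4.37659642e-02,  1.61017233e-04]), 'position': array([ 6.49450150e-01, -4.40126327e-05,  2.21456608e-01]), 'tool_rot': array([-2.22053477e+00, -2.22055834e+00,  2.21267146e-03]), 'ft_force': array([-0.33196467, -0.55960902,  0.85012934]), 'torque': array([ 0.02442914, -0.01909869,  0.03337962]), 'grip_force': 0.0, 'grip_width': 1.0021401754889445}
scene 463.06205543943616 283.38682556501107 211.49831956113619 [[0.7756, -0.6313, 0.0002, -0.404], [-0.3874, -0.4762, -0.7894, 0.2848], [0.4984, 0.6121, -0.6139, 0.8933], [0.0, 0.0, 0.0, 1.0]]
scene elbow [([281, 316, 314, 349], 0.89), ([341, 296, 372, 321], 0.8), ([303, 272, 332, 302], 0.75)]
scene outlet [([405, 298, 435, 328], 0.96), ([338, 29
[... 959 characters left out ...]
 320, 320], 0.89)]
side coupling_rim [([267, 262, 322, 319], 0.7)]
side ring [([293, 166, 312, 177], 0.6)]
side clamp [([266, 261, 323, 320], 0.67)]
side rack [([289, 154, 320, 195], 0.63), ([265, 263, 320, 320], 0.45)]
side nipple [([303, 144, 314, 162], 0.57)]
wrist 336.33041050340233 275.38527154087393 208.3622792787709 [[1.0, 0.0004, 0.0004, -0.65], [0.0002, -0.9625, 0.2712, -0.0335], [0.0005, -0.2712, -0.9625, 0.3902], [0.0, 0.0, 0.0, 1.0]]
wrist elbow []
wrist outlet []
wrist elbow_grip []
wrist index_post [([27, 0, 171, 94], 0.72), ([323, 0, 416, 90], 0.63)]
wrist coupling_rim []
wrist ring [([26, 0, 173, 86], 0.88)]
wrist clamp [([29, 0, 166, 91], 0.68)]
wrist rack []
wrist nipple []
```

View scene.

View pics/scene0.png

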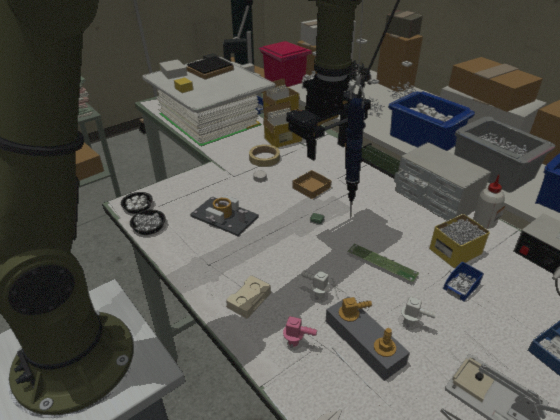

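View pics/side0.png

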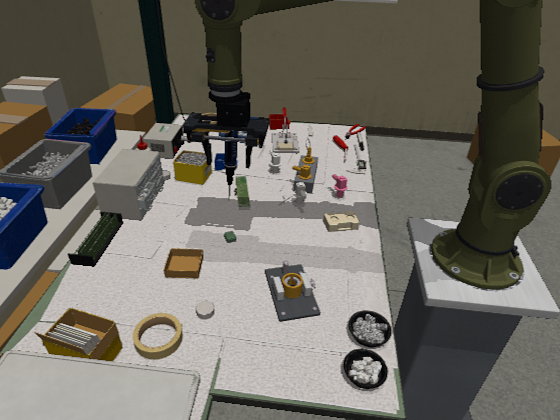

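The scene picture shows five elbow-like things: brass in the grey rack (352,306), pink (294,330), white (320,284) and (414,310), plus the brass nipple (388,342). Only the brass one in the rack with a sideways outlet fits. The clamp is at (224,214). I'll enlarge these to confirm.

Run:
```python
import cv2, numpy as np
a=cv2.imread("pics/scene0.png"); b=cv2.imread("pics/side0.png")
def crop(im,x,y,w,h): return cv2.resize(im[y:y+h,x:x+w],(400,300),interpolation=cv2.INTER_CUBIC)
m=np.vstack([np.hstack([crop(a,320,285,100,75),crop(a,184,188,80,60)]),np.hstack([crop(b,276,140,60,45),crop(b,252,258,80,60)])])
cv2.imwrite("pics/m0.png",m)
```

```text
(no output)
```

View pics/m0.png

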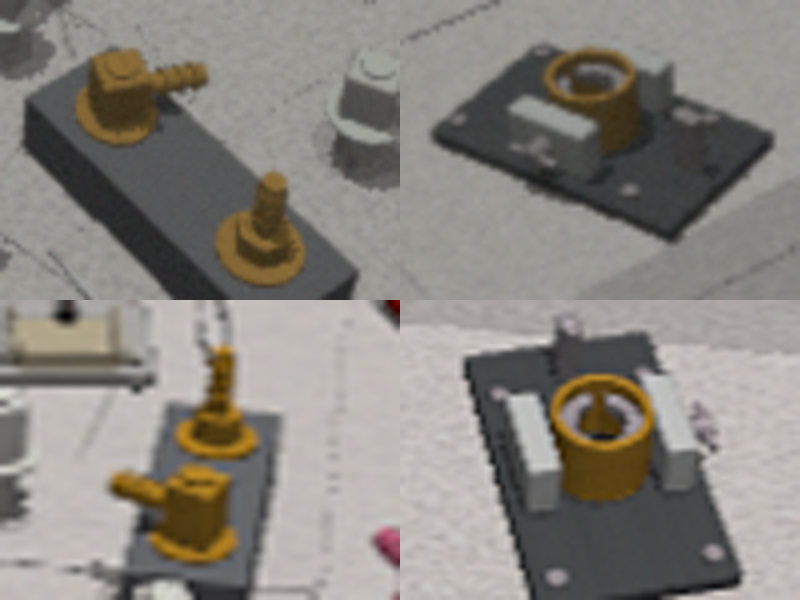

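The crops confirm it: the brass elbow with a barbed side outlet is in the grey rack (scene 349,300). The nipple is beside it and the coupling cup sits in the clamp. The post is on the side towards the scene image's right, roughly world -y.

```bash
cat > h.py <<'E'
import numpy as np
from scipy.optimize import least_squares
K={"scene":(463.062,283.387,211.498),"side":(415.5935,269.021,212.620),"wrist":(336.3304,275.385,208.362)}
E={"scene":[[0.7756,-0.6313,0.0002,-0.404],[-0.3874,-0.4762,-0.7894,0.2848],[0.4984,0.6121,-0.6139,0.8933]],
"side":[[-0.9921,-0.1241,0.0193,0.5404],[-0.0894,0.5894,-0.8029,0.1185],[0.0882,-0.7983,-0.5958,1.0935]]}
def plane(cam,u,v,z,T=None):
    "pixel -> world point on height z"
    f,cx,cy=K[cam]; T=np.array(E[cam] if T is None else T); R,t=T[:3,:3],T[:3,3]
    o=-R.T@t; d=R.T@np.array([(u-cx)/f,(v-cy)/f,1]); return (o+d*(z-o[2])/d[2])
def proj(cam,p,T=None):
    f,cx,cy=K[cam]; T=np.array(E[cam] if T is None else T); c=T[:3,:3]@np.array(p)+T[:3,3]
    return np.array([f*c[0]/c[2]+cx,f*c[1]/c[2]+cy])
E
python3 - <<'E'
from h import *
for n,z,a,b in [("block",.075,(349.5,300.5),(305.5,167)),("outlet",.058,(371.5,303.5),(293,167.6)),("rim",.046,(222,203),(292.8,280.8)),("post",.044,(241.5,212),(286,262))]:
    print(n,plane("scene",*a,z).round(4),plane("side",*b,z).round(4))
E
```

```text
block [ 0.4661 -0.2736  0.075 ] [ 0.4646 -0.2719  0.075 ]
outlet [ 0.5066 -0.2974  0.058 ] [ 0.5046 -0.2911  0.058 ]
rim [0.467  0.1886 0.046 ] [0.4662 0.1968 0.046 ]
post [0.486 0.127 0.044] [0.4874 0.1349 0.044 ]
```

Request:
jog_arm(increments=[{"tx": 37,"ty": -36,"tz": 0,"gripper": 1},{"tx": 74,"ty": -72},{"tx": 110,"ty": -108},{"tx": 147,"ty": -144},{"tx": 184,"ty": -180}])

```text
validation failed for argument at $.in...
```

Request:
jog_arm(increments=[{"tx": 0},{"tx": 0},{"tx": 0},{"tx": 0},{"tx": 0}])

```text
validation failed for argument at $.in...
```

```bash
cat >> h.py <<'E'
def look(cam,name):
    from bench import vision
    import cv2
    im=vision.get_image(cam); cv2.imwrite(f"pics/{name}.png",im["color"]); np.save(f"pics/{name}.npy",im["extrinsics"]); return im
E
python3 - <<'E'
from h import *; from bench import ctrl
import cv2
im=look("wrist","w1"); s=ctrl.get_state(); print(s["time"],s["position"],s["tool_rot"])
cv2.imwrite("pics/w1b.png",cv2.resize(im["color"],(800,600),interpolation=cv2.INTER_CUBIC))
E
```

```text
1.55 [ 6.50028461e-01 -5.35965374e-06  2.22600731e-01] [2.22131185e+00 2.22138974e+00 9.73588544e-05]
```

View pics/w1b.png

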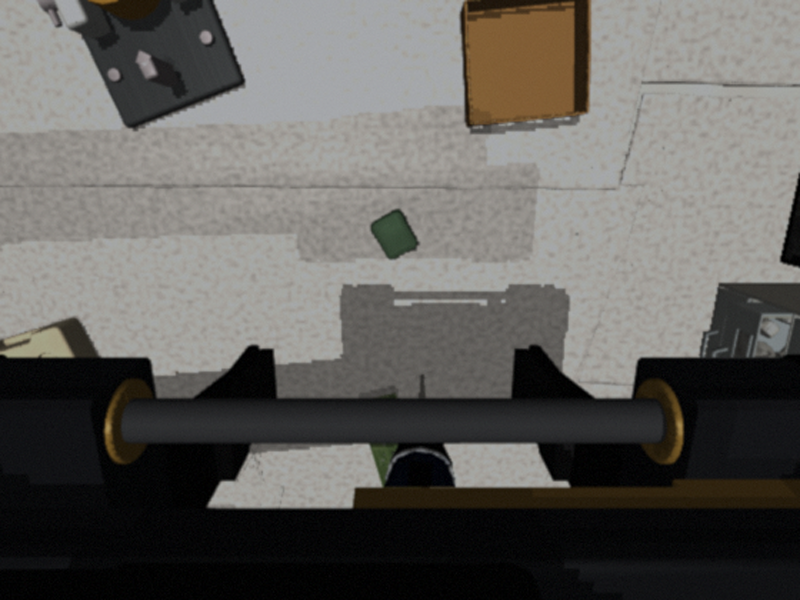

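The wrist view shows the clamp's post at (105,45) and the tray at (370,45), with the fingers in the lower third. The rows need every field, so I'll send full ones and stop about 60 mm short of the clamp.

Request:
jog_arm(increments=[{"tx": 26,"ty": -36,"tz": 0,"wx": 0,"wy": 0,"wz": 0,"gripper": 1},{"tx": 50,"ty": -70,"tz": 0,"wx": 0,"wy": 0,"wz": 0,"gripper": 1},{"tx": 76,"ty": -105,"tz": 0,"wx": 0,"wy": 0,"wz": 0,"gripper": 1},{"tx": 100,"ty": -140,"tz": 0,"wx": 0,"wy": 0,"wz": 0,"gripper": 1},{"tx": 125,"ty": -170,"tz": 0,"wx": 0,"wy": 0,"wz": 0,"gripper": 1}])

```text
time: 1.97
position: [0.4803, 0.1236, 0.2225]
tool_rot: [2.222, 2.22, -0.0]
ft_force: [0.9, 0.7, 0.3]
grip_width: 1.0
grip_force: 0.0
```

Request:
jog_arm(increments=[{"tx": 5,"ty": -12,"tz": 0,"wx": 0,"wy": 0,"wz": 0,"gripper": 1},{"tx": 5,"ty": -12,"tz": 0,"wx": 0,"wy": 0,"wz": 0,"gripper": 1},{"tx": 5,"ty": -12,"tz": 0,"wx": 0,"wy": 0,"wz": 0,"gripper": 1},{"tx": 5,"ty": -12,"tz": 0,"wx": 0,"wy": 0,"wz": 0,"gripper": 1},{"tx": 5,"ty": -12,"tz": 0,"wx": 0,"wy": 0,"wz": 0,"gripper": 1}])

```text
time: 2.38
position: [0.4713, 0.127, 0.2225]
tool_rot: [2.224, 2.218, 0.0]
ft_force: [-0.1, -0.1, 0.4]
grip_width: 1.003
grip_force: 0.0
```

Run:
```python
from h import *; from bench import ctrl
import cv2
im=look("wrist","w2"); s=ctrl.get_state(); print(s["time"],s["position"],s["tool_rot"])
T=im["extrinsics"]; c=im["color"]
pr=proj("wrist",[.467,.193,.046],T); print(pr)
x,y=(pr-[100,85]).astype(int); x=max(x,0);y=max(y,0); print(x,y)
cv2.imwrite("pics/w2b.png",cv2.resize(c[y:y+150,x:x+200],(800,600),interpolation=cv2.INTER_CUBIC))
```

```text
2.4333 [0.47119485 0.12704988 0.22236801] [-2.22411140e+00 -2.21865240e+00  2.16628107e-04]
[270.82226255 121.90427375]
170 36
```

View pics/w2b.png

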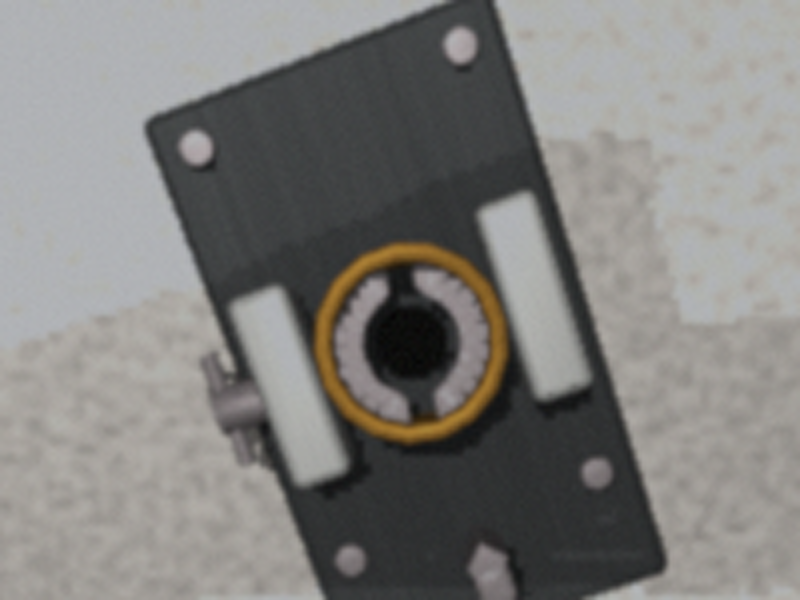

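The crop shows the coupling rim centred at (411,342), slots at about (400,278) and (424,413), the post tip at (487,545), and four plate bolts.

```bash
cat > m2.py <<'E'
from h import *
import cv2
T=np.load("pics/w2.npy"); c=cv2.imread("pics/w2.png")
P=lambda x,y,z: plane("wrist",170+x/4,36+y/4,z,T)
r=P(411,342,.046); post=P(487,545,.044); print("rim",r,"post",post,np.linalg.norm(post-r))
b=[P(*q,.011) for q in [(196,147),(460,45),(350,560),(596,472)]]
print("bolts",np.mean(b,0),[np.degrees(np.arctan2(*(b[j]-b[i])[[1,0]])).round(2) for i,j in [(0,2),(1,3)]],"post dir",np.degrees(np.arctan2(*(post-r)[[1,0]])))
hsv=cv2.cvtColor(c,cv2.COLOR_BGR2HSV); m=cv2.inRange(hsv,(8,120,60),(30,255,255)); m[:36]=0
n,l,st,ce=cv2.connectedComponentsWithStats(m); k=1+st[1:,4].argmax(); pts=cv2.findContours((l==k).astype('u1'),cv2.RETR_EXTERNAL,cv2.CHAIN_APPROX_NONE)[0][0]
e=cv2.fitEllipse(pts); print("ellipse",e, plane("wrist",*e[0],.046,T))
# ring profile: sample radius 15 mm at z=.038 about centre
ctr=plane("wrist",*e[0],.046,T)
best=[]
g=cv2.cvtColor(c,cv2.COLOR_BGR2GRAY).astype(np.float32)
prof=[]
for th in np.radians(np.arange(0,360,2)):
    q=[proj("wrist",[ctr[0]+rr*np.cos(th),ctr[1]+rr*np.sin(th),.038],T) for rr in (.0135,.0145,.0155,.0165)]
    prof.append(np.mean([cv2.remap(g,np.float32([[p[0]]]),np.float32([[p[1]]]),cv2.INTER_LINEAR)[0,0] for p in q]))
prof=np.array(prof); d=np.arange(0,360,2)
for lo,hi in [(50,150),(230,330)]:
    k=(d>=lo)&(d<=hi); w=np.clip(110-prof[k],0,None); print(lo,(w*d[k]).sum()/w.sum()); print(prof[k].astype(int).tolist())
E
python3 m2.py
```

```text
rim [0.46888286 0.19337804 0.046     ] post [0.48807024 0.14306765 0.044     ] 0.05388218835837352
bolts [0.46633387 0.19961547 0.011     ] [np.float64(-70.62), np.float64(-70.54)] post dir -69.12414416125883
ellipse ((517.8965454101562, 165.32460021972656), (65.14358520507812, 89.8815689086914), 35.173458099365234) [0.71643856 0.1499541  0.046     ]
50 99.51718182246401
[103, 103, 103, 103, 104, 104, 104, 104, 103, 103, 103, 104, 103, 103, 103, 103, 104, 104, 104, 104, 104, 105, 105, 104, 104, 103, 104, 104, 103, 103, 103, 104, 105, 104, 104, 104, 103, 104, 104, 103, 103, 103, 103, 103, 103, 104, 104, 104, 104, 104, 104]
230 280.90081549788664
[104, 104, 104, 104, 105, 104, 104, 104, 104, 104, 104, 104, 104, 104, 104, 104, 104, 104, 104, 103, 104, 104, 104, 104, 103, 103, 104, 104, 104, 104, 104, 104, 104, 104, 104, 104, 104, 103, 104, 104, 103, 103, 104, 104, 103, 103, 104, 104, 104, 103, 104]
```

Wrong blob (the tray). I'll restrict it to the coupling.

```bash
sed -i 's/m\[:36\]=0/m[:36]=0;m[:,:240]=0;m[:,310:]=0/; s/(50,150),(230,330)/(60,140),(240,320)/; s/k=1+st\[1:,4\].argmax()/k=1+st[1:,4].argmax()/' m2.py; python3 m2.py
```

```text
rim [0.46888286 0.19337804 0.046     ] post [0.48807024 0.14306765 0.044     ] 0.05388218835837352
bolts [0.46633387 0.19961547 0.011     ] [np.float64(-70.62), np.float64(-70.54)] post dir -69.12414416125883
ellipse ((272.1871032714844, 121.18820190429688), (47.967491149902344, 49.40513610839844), 172.2784423828125) [0.46833511 0.19367373 0.046     ]
60 99.7711909171786
[141, 141, 143, 146, 150, 151, 151, 148, 144, 141, 136, 127, 112, 86, 62, 41, 30, 24, 23, 24, 24, 24, 23, 25, 31, 46, 68, 93, 116, 132, 143, 149, 151, 152, 151, 149, 148, 147, 146, 143, 139]
240 279.135992940439
[136, 137, 135, 134, 135, 137, 139, 140, 137, 132, 125, 117, 106, 89, 66, 50, 40, 39, 40, 45, 48, 49, 50, 50, 55, 64, 79, 97, 112, 123, 131, 137, 140, 141, 138, 134, 132, 131, 131, 132, 133]
```

Request:
jog_arm(increments=[{"tx": -38,"ty": 5,"tz": 0,"wx": 0,"wy": 0,"wz": 0,"gripper": 1},{"tx": -76,"ty": 10,"tz": 0,"wx": 0,"wy": 0,"wz": 0,"gripper": 1},{"tx": -114,"ty": 10,"tz": 0,"wx": 0,"wy": 0,"wz": 0,"gripper": 1},{"tx": -152,"ty": 10,"tz": 0,"wx": 0,"wy": 0,"wz": 0,"gripper": 1},{"tx": -190,"ty": 10,"tz": 0,"wx": 0,"wy": 0,"wz": 0,"gripper": 1}])

```text
time: 2.85
position: [0.4803, -0.0646, 0.2224]
tool_rot: [2.223, 2.22, -0.0]
ft_force: [0.6, 0.1, 0.4]
grip_width: 1.001
grip_force: 0.0
```

Request:
jog_arm(increments=[{"tx": -38,"ty": 0,"tz": 0,"wx": 0,"wy": 0,"wz": 0,"gripper": 1},{"tx": -76,"ty": 0,"tz": 0,"wx": 0,"wy": 0,"wz": 0,"gripper": 1},{"tx": -114,"ty": 0,"tz": 0,"wx": 0,"wy": 0,"wz": 0,"gripper": 1},{"tx": -152,"ty": 0,"tz": 0,"wx": 0,"wy": 0,"wz": 0,"gripper": 1},{"tx": -190,"ty": -5,"tz": 0,"wx": 0,"wy": 0,"wz": 0,"gripper": 1}])

```text
time: 3.27
position: [0.4754, -0.2547, 0.2223]
tool_rot: [2.222, 2.22, -0.0]
ft_force: [1.2, -0.1, -1.4]
grip_width: 1.002
grip_force: 0.0
```

Request:
jog_arm(increments=[{"tx": -30,"ty": -5,"tz": 0,"wx": 0,"wy": 0,"wz": 0,"gripper": 1},{"tx": -60,"ty": -10,"tz": 0,"wx": 0,"wy": 0,"wz": 0,"gripper": 1},{"tx": -84,"ty": -10,"tz": 0,"wx": 0,"wy": 0,"wz": 0,"gripper": 1},{"tx": -84,"ty": -10,"tz": 0,"wx": 0,"wy": 0,"wz": 0,"gripper": 1},{"tx": -84,"ty": -10,"tz": 0,"wx": 0,"wy": 0,"wz": 0,"gripper": 1}])

```text
time: 3.68
position: [0.4642, -0.3382, 0.2219]
tool_rot: [-2.226, -2.216, 0.002]
ft_force: [0.5, 1.2, 0.3]
grip_width: 1.0
grip_force: 0.0
```

Run:
```python
from h import *; from bench import ctrl
import cv2
im=look("wrist","w3"); s=ctrl.get_state(); print(s["time"],s["position"],s["tool_rot"])
T=im["extrinsics"]; c=im["color"]
pr=proj("wrist",[.465,-.273,.075],T); print(pr)
x,y=(pr-[100,75]).astype(int); x=max(x,0);y=max(y,0); print(x,y)
cv2.imwrite("pics/w3b.png",cv2.resize(c[y:y+150,x:x+200],(800,600),interpolation=cv2.INTER_CUBIC))
```

```text
3.7333 [ 0.46496673 -0.33631907  0.22187936] [-2.22254724e+00 -2.21862058e+00  4.47295199e-04]
[276.27003962 123.64152324]
176 48
```

View pics/w3b.png

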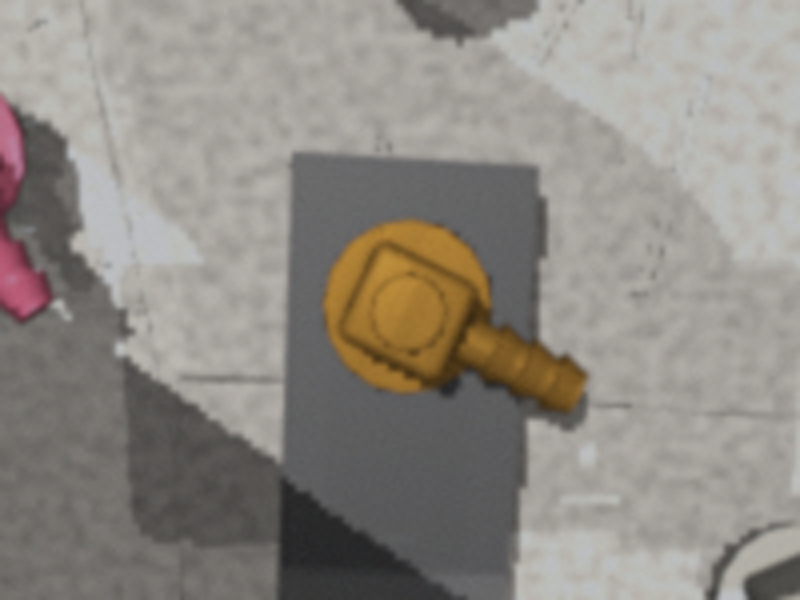

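The brass elbow's block top is at (409,312) in the crop, the flange is centred near (408,306), and the outlet end is at (574,388). Nothing stands within finger reach.

Run:
```python
from h import *
T=np.load("pics/w3.npy"); P=lambda x,y,z: plane("wrist",176+x/4,48+y/4,z,T)
b=P(409,312,.0765); f=P(408,306,.043); o=P(574,388,.058)
print(b,f,o,np.degrees(np.arctan2(*(o-b)[[1,0]])),np.degrees(np.arctan2(*(o-f)[[1,0]])),np.linalg.norm((o-b)[:2]))
c=[P(*q,.075) for q in [(386,242),(478,288),(430,381),(340,329)]]
print(np.mean(c,0),[np.degrees(np.arctan2(*(c[j]-c[i])[[1,0]])) for i,j in [(0,1),(3,2),(2,1),(3,0)]])
```

```text
[ 0.46675072 -0.2749995   0.0765    ] [ 0.46674333 -0.27472608  0.043     ] [ 0.50630341 -0.29347725  0.058     ] -25.0404780086256 -25.36059139842554 0.043655953725186186
[ 0.46665236 -0.27472894  0.075     ] [np.float64(-25.887413197296205), np.float64(-29.805721498544667), np.float64(62.39728740845087), np.float64(60.7701519153313)]
```

Request:
jog_arm(increments=[{"tx": 15,"ty": 1,"tz": 0,"wx": 0,"wy": 0,"wz": -0.12,"gripper": 0.6},{"tx": 30,"ty": 1,"tz": 0,"wx": 0,"wy": 0,"wz": -0.24,"gripper": 0.6},{"tx": 45,"ty": 2,"tz": 0,"wx": 0,"wy": 0,"wz": -0.36,"gripper": 0.6},{"tx": 61,"ty": 2,"tz": 0,"wx": 0,"wy": 0,"wz": -0.48,"gripper": 0.6},{"tx": 61,"ty": 2,"tz": 0,"wx": 0,"wy": 0,"wz": -0.6,"gripper": 0.6}])

```text
time: 4.15
position: [0.4686, -0.2693, 0.2225]
tool_rot: [-1.447, -2.787, -0.004]
ft_force: [1.2, -0.1, -0.8]
grip_width: 0.706
grip_force: 0.0
```

Request:
jog_arm(increments=[{"tx": 0,"ty": 0,"tz": 20,"wx": 0,"wy": 0,"wz": -0.12,"gripper": 0.6},{"tx": 0,"ty": 0,"tz": 45,"wx": 0,"wy": 0,"wz": -0.24,"gripper": 0.6},{"tx": 0,"ty": 0,"tz": 70,"wx": 0,"wy": 0,"wz": -0.36,"gripper": 0.6},{"tx": 0,"ty": 0,"tz": 90,"wx": 0,"wy": 0,"wz": -0.48,"gripper": 0.6},{"tx": 0,"ty": 0,"tz": 90,"wx": 0,"wy": 0,"wz": -0.508,"gripper": 0.6}])

```text
time: 4.57
position: [0.4649, -0.2715, 0.1279]
tool_rot: [-0.707, -3.053, -0.004]
ft_force: [-0.5, 1.1, -0.2]
grip_width: 0.6
grip_force: 0.0
```

Request:
jog_arm(increments=[{"tx": 0,"ty": 0,"tz": 0,"wx": 0,"wy": 0,"wz": 0,"gripper": 0.6},{"tx": 0,"ty": 0,"tz": 0,"wx": 0,"wy": 0,"wz": 0,"gripper": 0.6},{"tx": 0,"ty": 0,"tz": 0,"wx": 0,"wy": 0,"wz": 0,"gripper": 0.6},{"tx": 0,"ty": 0,"tz": 0,"wx": 0,"wy": 0,"wz": 0,"gripper": 0.6},{"tx": 0,"ty": 0,"tz": 0,"wx": 0,"wy": 0,"wz": 0,"gripper": 0.6}])

```text
time: 4.98
position: [0.4677, -0.2748, 0.1334]
tool_rot: [0.72, 3.056, -0.0]
ft_force: [0.0, -1.1, -0.3]
grip_width: 0.604
grip_force: 0.0
```

```bash
cat > st.py <<'E'
import sys
from h import *; from bench import ctrl
from scipy.spatial.transform import Rotation as R
s=ctrl.get_state(); M=R.from_rotvec(s["tool_rot"]).as_matrix()
print(s["time"],"pos",s["position"].round(4),"phi",np.degrees(np.arctan2(M[1,1],M[0,1])).round(2),"tilt",M[:2,2].round(4),"F",s["ft_force"].round(2),"T",s["torque"].round(3),"grip",s["grip_width"],s["grip_force"],"q",s["joint_positions"].round(2))
if len(sys.argv)>1:
    tgt=np.array([float(v) for v in sys.argv[1:4]]); print("tool shift mm",(M.T@(tgt-s["position"])*1000).round(1))
    if len(sys.argv)>4: print("wz",-np.radians((float(sys.argv[4])-np.degrees(np.arctan2(M[1,1],M[0,1])))))
E
python3 st.py .4667 -.2748 .047 63.5
```

```text
4.9833 pos [ 0.4677 -0.2748  0.1334] phi 63.48 tilt [ 0.0014 -0.0006] F [ 0.03 -1.08 -0.27] T [ 0.062 -0.029 -0.017] grip 0.6035853874095981 0.0 q [ 0.34  0.15  0.16  1.84 -0.03  1.15  1.61]
tool shift mm [ 1.1 -0.5 86.4]
wz -0.000347264274971896
```

Request:
jog_arm(increments=[{"tx": 1,"ty": 0,"tz": 25,"wx": 0,"wy": 0,"wz": 0,"gripper": 0.6},{"tx": 1,"ty": 0,"tz": 50,"wx": 0,"wy": 0,"wz": 0,"gripper": 0.6},{"tx": 1,"ty": 0,"tz": 70,"wx": 0,"wy": 0,"wz": 0,"gripper": 0.6},{"tx": 1,"ty": 0,"tz": 80,"wx": 0,"wy": 0,"wz": 0,"gripper": 0.6},{"tx": 1,"ty": 0,"tz": 86,"wx": 0,"wy": 0,"wz": 0,"gripper": 0.6}])

```text
time: 5.4
position: [0.4656, -0.2739, 0.0454]
tool_rot: [-0.72, -3.056, -0.001]
ft_force: [-0.2, -0.8, -0.1]
grip_width: 0.598
grip_force: 0.0
```

Request:
jog_arm(increments=[{"tx": 0,"ty": 0,"tz": 0,"wx": 0,"wy": 0,"wz": 0,"gripper": 0.6},{"tx": 0,"ty": 0,"tz": 0,"wx": 0,"wy": 0,"wz": 0,"gripper": 0.5},{"tx": 0,"ty": 0,"tz": 0,"wx": 0,"wy": 0,"wz": 0,"gripper": 0.4},{"tx": 0,"ty": 0,"tz": 0,"wx": 0,"wy": 0,"wz": 0,"gripper": 0.3},{"tx": 0,"ty": 0,"tz": 0,"wx": 0,"wy": 0,"wz": 0,"gripper": 0.0}], grip_force=30)

```text
time: 5.82
position: [0.467, -0.2747, 0.0476]
tool_rot: [0.72, 3.056, -0.001]
ft_force: [0.5, 0.4, 0.2]
grip_width: 0.383
grip_force: 0.0
```

Request:
jog_arm(increments=[{"tx": 0,"ty": 0,"tz": 0,"wx": 0,"wy": 0,"wz": 0,"gripper": 0},{"tx": 0,"ty": 0,"tz": 0,"wx": 0,"wy": 0,"wz": 0,"gripper": 0},{"tx": 0,"ty": 0,"tz": 0,"wx": 0,"wy": 0,"wz": 0,"gripper": 0},{"tx": 0,"ty": 0,"tz": 0,"wx": 0,"wy": 0,"wz": 0,"gripper": 0},{"tx": 0,"ty": 0,"tz": 0,"wx": 0,"wy": 0,"wz": 0,"gripper": 0}])

```text
time: 6.23
position: [0.4666, -0.2745, 0.0471]
tool_rot: [0.72, 3.057, -0.0]
ft_force: [-0.8, 0.3, 5.2]
grip_width: 0.274
grip_force: 30.0
```

```bash
python3 st.py .4667 -.2748 .047 63.5
```

```text
6.2333 pos [ 0.4666 -0.2745  0.0471] phi 63.49 tilt [ 0.0008 -0.0004] F [-0.82  0.28  5.17] T [0.205 0.145 0.007] grip 0.27381368740703554 29.981740666553378 q [ 0.34  0.25  0.16  1.92 -0.05  0.98  1.63]
tool shift mm [-0.2 -0.2  0.1]
wz -0.00023299522599503933
```

Request:
jog_arm(increments=[{"tx": 0,"ty": 0,"tz": -12,"wx": 0,"wy": 0,"wz": 0,"gripper": 0},{"tx": 0,"ty": 0,"tz": -30,"wx": 0,"wy": 0,"wz": 0,"gripper": 0},{"tx": 0,"ty": 0,"tz": -55,"wx": 0,"wy": 0,"wz": 0,"gripper": 0},{"tx": 0,"ty": 0,"tz": -85,"wx": 0,"wy": 0,"wz": 0,"gripper": 0},{"tx": 0,"ty": 0,"tz": -110,"wx": 0,"wy": 0,"wz": 0,"gripper": 0}], grip_force=45)

```text
time: 6.65
position: [0.4659, -0.2742, 0.1583]
tool_rot: [-0.721, -3.058, 0.0]
ft_force: [-0.4, -0.2, -0.1]
grip_width: 0.271
grip_force: 45.0
```

Request:
jog_arm(increments=[{"tx": 10,"ty": 20,"tz": 0,"wx": 0,"wy": 0,"wz": 0,"gripper": 0},{"tx": 25,"ty": 50,"tz": 0,"wx": 0,"wy": 0,"wz": 0,"gripper": 0},{"tx": 40,"ty": 80,"tz": 0,"wx": 0,"wy": 0,"wz": 0,"gripper": 0},{"tx": 55,"ty": 110,"tz": 0,"wx": 0,"wy": 0,"wz": 0,"gripper": 0},{"tx": 70,"ty": 140,"tz": 0,"wx": 0,"wy": 0,"wz": 0,"gripper": 0}])

```text
time: 7.07
position: [0.4655, -0.1164, 0.1568]
tool_rot: [-0.721, -3.057, 0.0]
ft_force: [0.5, -0.4, -0.8]
grip_width: 0.269
grip_force: 45.0
```

Request:
jog_arm(increments=[{"tx": 15,"ty": 30,"tz": 0,"wx": 0,"wy": 0,"wz": 0,"gripper": 0},{"tx": 30,"ty": 60,"tz": 0,"wx": 0,"wy": 0,"wz": 0,"gripper": 0},{"tx": 45,"ty": 90,"tz": 0,"wx": 0,"wy": 0,"wz": 0,"gripper": 0},{"tx": 60,"ty": 120,"tz": 0,"wx": 0,"wy": 0,"wz": 0,"gripper": 0},{"tx": 75,"ty": 150,"tz": 0,"wx": 0,"wy": 0,"wz": 0,"gripper": 0}])

```text
time: 7.48
position: [0.4653, 0.0514, 0.1568]
tool_rot: [0.721, 3.058, -0.001]
ft_force: [0.5, -0.3, -1.6]
grip_width: 0.271
grip_force: 45.0
```

Request:
jog_arm(increments=[{"tx": 15,"ty": 30,"tz": 0,"wx": 0,"wy": 0,"wz": -0.12,"gripper": 0},{"tx": 30,"ty": 60,"tz": 0,"wx": 0,"wy": 0,"wz": -0.24,"gripper": 0},{"tx": 45,"ty": 90,"tz": 0,"wx": 0,"wy": 0,"wz": -0.36,"gripper": 0},{"tx": 58,"ty": 115,"tz": 0,"wx": 0,"wy": 0,"wz": -0.48,"gripper": 0},{"tx": 62,"ty": 129,"tz": 0,"wx": 0,"wy": 0,"wz": -0.6,"gripper": 0}])

```text
time: 7.9
position: [0.4665, 0.1975, 0.1568]
tool_rot: [0.232, -3.132, -0.002]
ft_force: [-0.3, -0.0, -0.8]
grip_width: 0.274
grip_force: 45.0
```

Request:
jog_arm(increments=[{"tx": 0,"ty": 0,"tz": 0,"wx": 0,"wy": 0,"wz": -0.028,"gripper": 0},{"tx": 0,"ty": 0,"tz": 0,"wx": 0,"wy": 0,"wz": -0.028,"gripper": 0},{"tx": 0,"ty": 0,"tz": 0,"wx": 0,"wy": 0,"wz": -0.028,"gripper": 0},{"tx": 0,"ty": 0,"tz": 0,"wx": 0,"wy": 0,"wz": -0.028,"gripper": 0},{"tx": 0,"ty": 0,"tz": 0,"wx": 0,"wy": 0,"wz": -0.028,"gripper": 0}])

```text
time: 8.32
position: [0.4682, 0.1921, 0.1566]
tool_rot: [0.256, -3.131, 0.001]
ft_force: [1.0, 0.5, -1.2]
grip_width: 0.271
grip_force: 45.0
```

```bash
python3 st.py .4685 .1936 .095 99.5
python3 - <<'E'
from h import *
import cv2
for c,n in [("scene","s4"),("side","d4")]: look(c,n)
a=cv2.imread("pics/s4.png")[110:260,140:340]; b=cv2.imread("pics/d4.png")[200:350,190:390]
cv2.imwrite("pics/m4.png",np.hstack([cv2.resize(a,(400,300),interpolation=2),cv2.resize(b,(400,300),interpolation=2)]))
E
```

```text
8.3167 pos [0.4682 0.1921 0.1566] phi 99.34 tilt [ 0.     -0.0004] F [ 1.    0.52 -1.16] T [ 0.11  -0.079 -0.015] grip 0.27061487927123756 44.98114152811468 q [-0.15  0.07 -0.3   1.88  0.02  1.19  1.27]
tool shift mm [-0.6  1.5 61.6]
wz -0.0027916334898716554
```

View pics/m4.png

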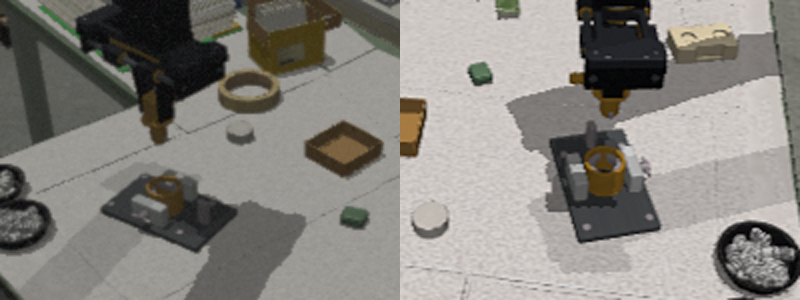

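Request:
jog_arm(increments=[{"tx": -0.6,"ty": 1.5,"tz": 20,"wx": 0,"wy": 0,"wz": 0,"gripper": 0},{"tx": -0.6,"ty": 1.5,"tz": 40,"wx": 0,"wy": 0,"wz": 0,"gripper": 0},{"tx": -0.6,"ty": 1.5,"tz": 55,"wx": 0,"wy": 0,"wz": 0,"gripper": 0},{"tx": -0.6,"ty": 1.5,"tz": 62,"wx": 0,"wy": 0,"wz": 0,"gripper": 0},{"tx": -0.6,"ty": 1.5,"tz": 62,"wx": 0,"wy": 0,"wz": 0,"gripper": 0}])

```text
time: 8.83
position: [0.4672, 0.1937, 0.0929]
tool_rot: [0.258, -3.128, 0.002]
ft_force: [0.1, -0.3, -1.5]
grip_width: 0.273
grip_force: 45.0
```

Request:
jog_arm(increments=[{"tx": 0,"ty": 0,"tz": 0,"wx": 0,"wy": 0,"wz": 0,"gripper": 0},{"tx": 0,"ty": 0,"tz": 0,"wx": 0,"wy": 0,"wz": 0,"gripper": 0},{"tx": 0,"ty": 0,"tz": 0,"wx": 0,"wy": 0,"wz": 0,"gripper": 0},{"tx": 0,"ty": 0,"tz": 0,"wx": 0,"wy": 0,"wz": 0,"gripper": 0},{"tx": 0,"ty": 0,"tz": 0,"wx": 0,"wy": 0,"wz": 0,"gripper": 0}])

```text
time: 9.25
position: [0.4689, 0.1948, 0.0953]
tool_rot: [-0.259, 3.13, 0.0]
ft_force: [0.1, -0.2, -1.7]
grip_width: 0.272
grip_force: 45.0
```

```bash
python3 st.py .4685 .1936 .076 99.5
python3 - <<'E'
from h import *
import cv2
for c,n in [("scene","s5"),("side","d5"),("wrist","w5")]: look(c,n)
a=cv2.imread("pics/s5.png")[165:225,185:265]; b=cv2.imread("pics/d5.png")[235:310,245:345]
cv2.imwrite("pics/m5.png",np.hstack([cv2.resize(a,(400,300),interpolation=2),cv2.resize(b,(400,300),interpolation=2)]))
E
```

```text
9.25 pos [0.4689 0.1948 0.0953] phi 99.46 tilt [0.0013 0.0004] F [ 0.12 -0.18 -1.72] T [ 0.138  0.007 -0.021] grip 0.2720368956852279 44.98120321892202 q [-0.16  0.14 -0.31  1.94  0.05  1.06  1.25]
tool shift mm [ 0.6 -1.1 19.3]
wz -0.0006237474510941782
```

View pics/m5.png

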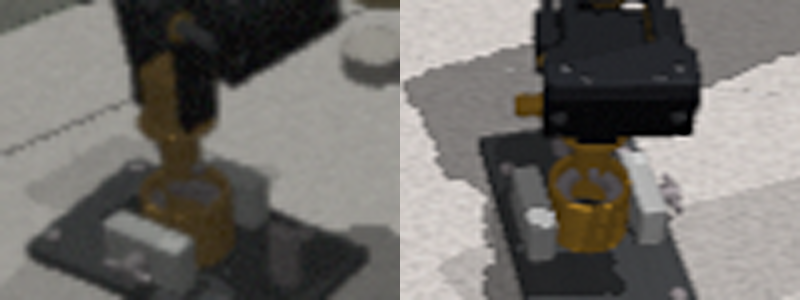

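Run:
```python
from h import *
import cv2
for c,n,(x0,x1) in [("scene","s5",(206,240)),("side","d5",(275,312))]:
    im=cv2.imread(f"pics/{n}.png"); h=cv2.cvtColor(im,cv2.COLOR_BGR2HSV); m=cv2.inRange(h,(8,110,25),(30,255,255))
    print(c,"expected axis at z=.046/.06/.075",[proj(c,[.4685,.1936,z]).round(1).tolist() for z in (.046,.06,.075)])
    for v in range(proj(c,[.4685,.1936,.09])[1].astype(int),proj(c,[.4685,.1936,.02])[1].astype(int)):
        u=np.where(m[v,x0:x1])[0]+x0
        if len(u): print(v,u.min(),u.max(),(u.min()+u.max())/2,len(u))
```

```text
scene expected axis at z=.046/.06/.075 [[221.4, 201.9], [221.0, 197.6], [220.5, 192.9]]
188 213 219 216.0 7
189 213 226 219.5 9
190 214 226 220.0 10
191 214 224 219.0 11
192 216 223 219.5 8
193 217 223 220.0 7
194 217 223 220.0 7
195 218 223 220.5 6
196 218 223 220.5 6
197 218 223 220.5 6
198 218 222 220.0 5
199 216 228 222.0 10
200 215 228 221.5 11
201 214 229 221.5 6
202 214 229 221.5 5
203 213 230 221.5 4
204 213 230 221.5 5
205 213 230 221.5 10
206 214 230 222.0 14
207 214 230 222.0 17
208 216 230 223.0 15
side expected axis at z=.046/.06/.075 [[291.9, 279.7], [292.2, 275.3], [292.6, 270.6]]
269 286 301 293.5 6
270 286 300 293.0 6
271 287 299 293.0 13
272 288 298 293.0 11
273 288 296 292.0 9
274 286 297 291.5 12
275 284 299 291.5 16
276 283 299 291.0 17
277 283 300 291.5 13
278 282 301 291.5 11
279 282 301 291.5 6
280 282 302 292.0 9
281 282 301 291.5 10
282 282 302 292.0 13
283 282 302 292.0 14
284 282 301 291.5 15
285 283 301 292.0 10
286 283 301 292.0 19
```

Request:
jog_arm(increments=[{"tx": -0.6,"ty": -0.5,"tz": 6,"wx": 0,"wy": 0,"wz": 0,"gripper": 0},{"tx": -0.6,"ty": -0.5,"tz": 12,"wx": 0,"wy": 0,"wz": 0,"gripper": 0},{"tx": -0.6,"ty": -0.5,"tz": 17,"wx": 0,"wy": 0,"wz": 0,"gripper": 0},{"tx": -0.6,"ty": -0.5,"tz": 19,"wx": 0,"wy": 0,"wz": 0,"gripper": 0},{"tx": -0.6,"ty": -0.5,"tz": 19,"wx": 0,"wy": 0,"wz": 0,"gripper": 0}])

```text
time: 9.82
position: [0.4684, 0.1939, 0.0744]
tool_rot: [0.259, -3.129, 0.001]
ft_force: [-0.4, -0.7, -1.6]
grip_width: 0.274
grip_force: 45.0
```

Request:
jog_arm(increments=[{"tx": 0,"ty": 0,"tz": 1,"wx": 0,"wy": 0,"wz": 0,"gripper": 0},{"tx": 0,"ty": 0,"tz": 2,"wx": 0,"wy": 0,"wz": 0,"gripper": 0},{"tx": 0,"ty": 0,"tz": 3,"wx": 0,"wy": 0,"wz": 0,"gripper": 0},{"tx": 0,"ty": 0,"tz": 4,"wx": 0,"wy": 0,"wz": 0,"gripper": 0},{"tx": 0,"ty": 0,"tz": 4,"wx": 0,"wy": 0,"wz": 0,"gripper": 0}])

```text
time: 10.23
position: [0.4691, 0.1942, 0.0715]
tool_rot: [0.259, -3.131, 0.0]
ft_force: [0.3, 0.0, -0.7]
grip_width: 0.27
grip_force: 45.0
```

```bash
python3 st.py .4685 .1936 .0705 99.5
```

```text
10.2333 pos [0.4691 0.1942 0.0715] phi 99.47 tilt [-0.     -0.0001] F [ 0.27  0.01 -0.75] T [ 0.184 -0.027 -0.003] grip 0.2701112692196487 44.98118466697633 q [-0.16  0.17 -0.3   1.96  0.06  1.02  1.24]
tool shift mm [ 0.7 -0.5  1. ]
wz -0.0005424810502823093
```

Now a light descent at 0.5 mm per row, watching the force.

Request:
jog_arm(increments=[{"tx": 0,"ty": 0,"tz": 0.5,"wx": 0,"wy": 0,"wz": 0,"gripper": 0},{"tx": 0,"ty": 0,"tz": 1,"wx": 0,"wy": 0,"wz": 0,"gripper": 0},{"tx": 0,"ty": 0,"tz": 1.5,"wx": 0,"wy": 0,"wz": 0,"gripper": 0},{"tx": 0,"ty": 0,"tz": 2,"wx": 0,"wy": 0,"wz": 0,"gripper": 0},{"tx": 0,"ty": 0,"tz": 2,"wx": 0,"wy": 0,"wz": 0,"gripper": 0}])

```text
time: 10.65
position: [0.4691, 0.1941, 0.0695]
tool_rot: [0.259, -3.131, 0.0]
ft_force: [0.0, 0.2, -1.9]
grip_width: 0.272
grip_force: 45.0
```

Request:
jog_arm(increments=[{"tx": 0,"ty": 0,"tz": 0.5,"wx": 0,"wy": 0,"wz": 0,"gripper": 0},{"tx": 0,"ty": 0,"tz": 1,"wx": 0,"wy": 0,"wz": 0,"gripper": 0},{"tx": 0,"ty": 0,"tz": 1.5,"wx": 0,"wy": 0,"wz": 0,"gripper": 0},{"tx": 0,"ty": 0,"tz": 2,"wx": 0,"wy": 0,"wz": 0,"gripper": 0},{"tx": 0,"ty": 0,"tz": 2,"wx": 0,"wy": 0,"wz": 0,"gripper": 0}])

```text
time: 11.07
position: [0.469, 0.1942, 0.0675]
tool_rot: [0.259, -3.131, 0.0]
ft_force: [0.3, 0.4, -1.9]
grip_width: 0.27
grip_force: 45.0
```

Request:
jog_arm(increments=[{"tx": 0,"ty": 0,"tz": 0.7,"wx": 0,"wy": 0,"wz": 0,"gripper": 0},{"tx": 0,"ty": 0,"tz": 1.5,"wx": 0,"wy": 0,"wz": 0,"gripper": 0},{"tx": 0,"ty": 0,"tz": 2.2,"wx": 0,"wy": 0,"wz": 0,"gripper": 0},{"tx": 0,"ty": 0,"tz": 3,"wx": 0,"wy": 0,"wz": 0,"gripper": 0},{"tx": 0,"ty": 0,"tz": 3,"wx": 0,"wy": 0,"wz": 0,"gripper": 0}])

```text
time: 11.48
position: [0.469, 0.1941, 0.0643]
tool_rot: [0.259, -3.131, 0.0]
ft_force: [-0.2, 0.5, -1.6]
grip_width: 0.273
grip_force: 45.0
```

Request:
jog_arm(increments=[{"tx": 0,"ty": 0,"tz": 0.7,"wx": 0,"wy": 0,"wz": 0,"gripper": 0},{"tx": 0,"ty": 0,"tz": 1.5,"wx": 0,"wy": 0,"wz": 0,"gripper": 0},{"tx": 0,"ty": 0,"tz": 2.2,"wx": 0,"wy": 0,"wz": 0,"gripper": 0},{"tx": 0,"ty": 0,"tz": 3,"wx": 0,"wy": 0,"wz": 0,"gripper": 0},{"tx": 0,"ty": 0,"tz": 3,"wx": 0,"wy": 0,"wz": 0,"gripper": 0}])

```text
time: 11.9
position: [0.469, 0.1941, 0.0614]
tool_rot: [0.259, -3.131, 0.0]
ft_force: [0.4, 0.6, -0.4]
grip_width: 0.278
grip_force: 45.0
```

```bash
python3 st.py .4685 .1936 .0593 99.5
```

```text
11.9 pos [0.469  0.1941 0.0614] phi 99.46 tilt [-0.0002 -0.0001] F [ 0.36  0.62 -0.39] T [ 0.119 -0.026  0.009] grip 0.2779458535526541 44.981134459376335 q [-0.16  0.18 -0.3   1.97  0.06  1.    1.24]
tool shift mm [ 0.6 -0.4  2.1]
wz -0.0006491672793482283
```

Request:
jog_arm(increments=[{"tx": 0,"ty": 0,"tz": 0.5,"wx": 0,"wy": 0,"wz": 0,"gripper": 0},{"tx": 0,"ty": 0,"tz": 1,"wx": 0,"wy": 0,"wz": 0,"gripper": 0},{"tx": 0,"ty": 0,"tz": 1.5,"wx": 0,"wy": 0,"wz": 0,"gripper": 0},{"tx": 0,"ty": 0,"tz": 2,"wx": 0,"wy": 0,"wz": 0,"gripper": 0},{"tx": 0,"ty": 0,"tz": 2,"wx": 0,"wy": 0,"wz": 0,"gripper": 0}])

```text
time: 12.32
position: [0.4692, 0.1942, 0.0595]
tool_rot: [-0.259, 3.131, -0.0]
ft_force: [-0.1, -0.0, -1.5]
grip_width: 0.271
grip_force: 45.0
```

Request:
jog_arm(increments=[{"tx": 0,"ty": 0,"tz": 0,"wx": 0,"wy": 0,"wz": 0,"gripper": 0},{"tx": 0,"ty": 0,"tz": 0,"wx": 0,"wy": 0,"wz": 0,"gripper": 0},{"tx": 0,"ty": 0,"tz": 0,"wx": 0,"wy": 0,"wz": 0,"gripper": 0},{"tx": 0,"ty": 0,"tz": 0,"wx": 0,"wy": 0,"wz": 0,"gripper": 0},{"tx": 0,"ty": 0,"tz": 0,"wx": 0,"wy": 0,"wz": 0,"gripper": 0}])

```text
time: 12.73
position: [0.4691, 0.1942, 0.0596]
tool_rot: [-0.259, 3.131, -0.0]
ft_force: [-0.4, 0.0, -0.9]
grip_width: 0.272
grip_force: 45.0
```

```bash
python3 st.py .4685 .1936 .0593 99.5
```

```text
12.7333 pos [0.4691 0.1942 0.0596] phi 99.47 tilt [ 0.0001 -0.    ] F [-0.41  0.02 -0.86] T [ 0.124 -0.036 -0.041] grip 0.27181717493032714 44.98118955641985 q [-0.16  0.18 -0.3   1.97  0.07  0.99  1.24]
tool shift mm [ 0.7 -0.5  0.3]
wz -0.0005730934395399174
```

Request:
jog_arm(increments=[{"tx": 0,"ty": 0,"tz": 0.2,"wx": 0,"wy": 0,"wz": 0,"gripper": 0},{"tx": 0,"ty": 0,"tz": 0.4,"wx": 0,"wy": 0,"wz": 0,"gripper": 0},{"tx": 0,"ty": 0,"tz": 0.5,"wx": 0,"wy": 0,"wz": 0,"gripper": 0},{"tx": 0,"ty": 0,"tz": 0.5,"wx": 0,"wy": 0,"wz": 0,"gripper": 0},{"tx": 0,"ty": 0,"tz": 0.5,"wx": 0,"wy": 0,"wz": 0,"gripper": 0}])

```text
time: 13.15
position: [0.4692, 0.1942, 0.0594]
tool_rot: [-0.259, 3.131, -0.0]
ft_force: [-1.7, -0.2, 3.1]
grip_width: 0.271
grip_force: 45.0
```

Seated on the seal with about 4 N. Now I'll turn it clockwise (+wz) through the free range.

Request:
jog_arm(increments=[{"tx": 0,"ty": 0,"tz": 0,"wx": 0,"wy": 0,"wz": 0.06,"gripper": 0},{"tx": 0,"ty": 0,"tz": 0,"wx": 0,"wy": 0,"wz": 0.12,"gripper": 0},{"tx": 0,"ty": 0,"tz": 0,"wx": 0,"wy": 0,"wz": 0.18,"gripper": 0},{"tx": 0,"ty": 0,"tz": 0,"wx": 0,"wy": 0,"wz": 0.24,"gripper": 0},{"tx": 0,"ty": 0,"tz": 0,"wx": 0,"wy": 0,"wz": 0.3,"gripper": 0}])

```text
time: 13.57
position: [0.4697, 0.1944, 0.0594]
tool_rot: [0.216, 3.133, 0.001]
ft_force: [-0.4, -0.2, 1.7]
grip_width: 0.271
grip_force: 45.0
```

```bash
python3 st.py .4685 .1936 .0593 19.4
```

```text
13.5667 pos [0.4697 0.1944 0.0594] phi 82.11 tilt [0.0014 0.0004] F [-0.41 -0.19  1.67] T [ 0.04  -0.029  0.028] grip 0.27098867563894147 44.97904918156564 q [-0.19  0.18 -0.27  1.98  0.06  0.99  0.94]
tool shift mm [ 1.1 -1.   0.1]
wz 1.0944993323842527
```

Request:
jog_arm(increments=[{"tx": 0,"ty": 0,"tz": 0,"wx": 0,"wy": 0,"wz": 0.05,"gripper": 0},{"tx": 0,"ty": 0,"tz": 0,"wx": 0,"wy": 0,"wz": 0.1,"gripper": 0},{"tx": 0,"ty": 0,"tz": 0,"wx": 0,"wy": 0,"wz": 0.15,"gripper": 0},{"tx": 0,"ty": 0,"tz": 0.25,"wx": 0,"wy": 0,"wz": 0.2,"gripper": 0},{"tx": 0,"ty": 0,"tz": 0.5,"wx": 0,"wy": 0,"wz": 0.25,"gripper": 0}])

```text
time: 13.98
position: [0.4695, 0.1946, 0.0591]
tool_rot: [0.604, 3.082, 0.001]
ft_force: [-2.1, 0.7, 4.2]
grip_width: 0.275
grip_force: 45.0
```

```bash
python3 st.py .4685 .1936 .0593 19.4
```

```text
13.9833 pos [0.4695 0.1946 0.0591] phi 67.83 tilt [0.0009 0.0005] F [-2.11  0.71  4.19] T [0.01  0.299 0.062] grip 0.2754050897528818 44.98419567011297 q [-0.21  0.18 -0.25  1.98  0.05  0.99  0.69]
tool shift mm [ 0.5 -1.3 -0.2]
wz 0.8453239630793363
```

Request:
jog_arm(increments=[{"tx": 0,"ty": 0,"tz": 0.25,"wx": 0,"wy": 0,"wz": 0.05,"gripper": 0},{"tx": 0,"ty": 0,"tz": 0.5,"wx": 0,"wy": 0,"wz": 0.1,"gripper": 0},{"tx": 0,"ty": 0,"tz": 0.75,"wx": 0,"wy": 0,"wz": 0.15,"gripper": 0},{"tx": 0,"ty": 0,"tz": 1,"wx": 0,"wy": 0,"wz": 0.2,"gripper": 0},{"tx": 0,"ty": 0,"tz": 1.25,"wx": 0,"wy": 0,"wz": 0.25,"gripper": 0}])

```text
time: 14.4
position: [0.4695, 0.1946, 0.058]
tool_rot: [0.983, 2.983, 0.001]
ft_force: [-0.6, -0.7, 5.5]
grip_width: 0.265
grip_force: 45.0
```

```bash
python3 st.py .4685 .1936 .0593 19.4
```

```text
14.4 pos [0.4695 0.1946 0.058 ] phi 53.52 tilt [0.0011 0.0004] F [-0.59 -0.65  5.47] T [-0.072  0.312  0.198] grip 0.264952293329896 44.992239475250244 q [-0.23  0.18 -0.23  1.98  0.05  0.99  0.45]
tool shift mm [ 0.2 -1.4 -1.3]
wz 0.5955768108629513
```

Request:
jog_arm(increments=[{"tx": 0,"ty": 0,"tz": 0.25,"wx": 0,"wy": 0,"wz": 0.05,"gripper": 0},{"tx": 0,"ty": 0,"tz": 0.5,"wx": 0,"wy": 0,"wz": 0.1,"gripper": 0},{"tx": 0,"ty": 0,"tz": 0.75,"wx": 0,"wy": 0,"wz": 0.15,"gripper": 0},{"tx": 0,"ty": 0,"tz": 1,"wx": 0,"wy": 0,"wz": 0.2,"gripper": 0},{"tx": 0,"ty": 0,"tz": 1.25,"wx": 0,"wy": 0,"wz": 0.25,"gripper": 0}])

```text
time: 14.82
position: [0.4697, 0.1945, 0.0569]
tool_rot: [1.347, 2.837, 0.001]
ft_force: [-1.9, -0.9, 5.8]
grip_width: 0.269
grip_force: 45.0
```

Request:
jog_arm(increments=[{"tx": 0,"ty": 0,"tz": 0.25,"wx": 0,"wy": 0,"wz": 0.05,"gripper": 0},{"tx": 0,"ty": 0,"tz": 0.5,"wx": 0,"wy": 0,"wz": 0.1,"gripper": 0},{"tx": 0,"ty": 0,"tz": 0.75,"wx": 0,"wy": 0,"wz": 0.15,"gripper": 0},{"tx": 0,"ty": 0,"tz": 1,"wx": 0,"wy": 0,"wz": 0.2,"gripper": 0},{"tx": 0,"ty": 0,"tz": 1.1,"wx": 0,"wy": 0,"wz": 0.22,"gripper": 0}])

```text
time: 15.23
position: [0.4698, 0.1944, 0.0559]
tool_rot: [1.65, 2.672, 0.001]
ft_force: [-1.2, -1.4, 6.1]
grip_width: 0.271
grip_force: 45.0
```

```bash
python3 st.py .4685 .1936 .0593 19.4;  python3 - <<'E'
from h import *
import cv2
for c,n in [("scene","s6"),("side","d6")]: look(c,n)
a=cv2.imread("pics/s6.png")[165:240,185:285]; b=cv2.imread("pics/d6.png")[235:310,245:345]
cv2.imwrite("pics/m6.png",np.hstack([cv2.resize(a,(400,300),interpolation=2),cv2.resize(b,(400,300),interpolation=2)]))
E
```

```text
15.2333 pos [0.4698 0.1944 0.0559] phi 26.61 tilt [0.0015 0.    ] F [-1.18 -1.43  6.15] T [-0.247  0.329  0.232] grip 0.2706719238648219 45.00680171884596 q [-0.28  0.18 -0.18  1.98  0.04  0.98 -0.01]
tool shift mm [-0.1 -1.5 -3.4]
wz 0.12592189449941707
```

View pics/m6.png

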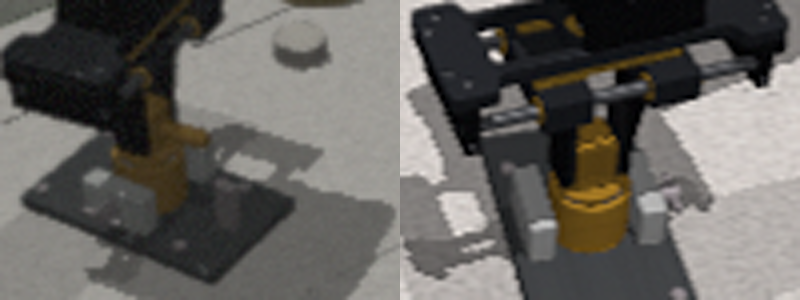

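The elbow sits in the cup, turning, with the outlet about 7° short of the post. I'll stop slightly short, release, and measure.

Request:
jog_arm(increments=[{"tx": 0,"ty": 0,"tz": 0.2,"wx": 0,"wy": 0,"wz": 0.04,"gripper": 0},{"tx": 0,"ty": 0,"tz": 0.4,"wx": 0,"wy": 0,"wz": 0.08,"gripper": 0},{"tx": 0,"ty": 0,"tz": 0.5,"wx": 0,"wy": 0,"wz": 0.105,"gripper": 0},{"tx": 0,"ty": 0,"tz": 0.5,"wx": 0,"wy": 0,"wz": 0.105,"gripper": 0},{"tx": 0,"ty": 0,"tz": 0.5,"wx": 0,"wy": 0,"wz": 0.105,"gripper": 0}])

```text
time: 15.75
position: [0.4698, 0.1943, 0.0554]
tool_rot: [1.785, 2.584, 0.001]
ft_force: [-1.3, -1.1, 5.4]
grip_width: 0.276
grip_force: 45.0
```

```bash
python3 st.py .4685 .1936 .0593 19.6
```

```text
15.75 pos [0.4698 0.1943 0.0554] phi 20.71 tilt [ 0.0015 -0.    ] F [-1.35 -1.08  5.4 ] T [-0.275  0.308  0.102] grip 0.27645646783609545 44.99072827398777 q [-0.29  0.18 -0.17  1.98  0.04  0.98 -0.11]
tool shift mm [-0.2 -1.4 -3.9]
wz 0.01940084029988174
```

Request:
jog_arm(increments=[{"tx": 0,"ty": 0,"tz": 0,"wx": 0,"wy": 0,"wz": 0,"gripper": 0.3},{"tx": 0,"ty": 0,"tz": 0,"wx": 0,"wy": 0,"wz": 0,"gripper": 0.4},{"tx": 0,"ty": 0,"tz": 0,"wx": 0,"wy": 0,"wz": 0,"gripper": 0.5},{"tx": 0,"ty": 0,"tz": 0,"wx": 0,"wy": 0,"wz": 0,"gripper": 0.5},{"tx": 0,"ty": 0,"tz": 0,"wx": 0,"wy": 0,"wz": 0,"gripper": 0.5}])

```text
time: 16.17
position: [0.469, 0.1942, 0.0542]
tool_rot: [-1.786, -2.584, 0.0]
ft_force: [0.3, -0.3, -0.5]
grip_width: 0.468
grip_force: 0.0
```

Request:
jog_arm(increments=[{"tx": 0,"ty": 0,"tz": -20,"wx": 0,"wy": 0,"wz": 0,"gripper": 0.5},{"tx": 0,"ty": 0,"tz": -50,"wx": 0,"wy": 0,"wz": 0,"gripper": 0.5},{"tx": 0,"ty": 0,"tz": -90,"wx": 0,"wy": 0,"wz": 0,"gripper": 0.5},{"tx": 0,"ty": 0,"tz": -130,"wx": 0,"wy": 0,"wz": 0,"gripper": 0.5},{"tx": 0,"ty": 0,"tz": -165,"wx": 0,"wy": 0,"wz": 0,"gripper": 0.5}])

```text
time: 16.58
position: [0.4691, 0.1943, 0.2219]
tool_rot: [1.786, 2.584, 0.002]
ft_force: [0.9, -0.1, 0.4]
grip_width: 0.496
grip_force: 0.0
```

Request:
jog_arm(increments=[{"tx": -20,"ty": 0,"tz": 0,"wx": 0,"wy": 0,"wz": 0,"gripper": 0.5},{"tx": -40,"ty": 0,"tz": 0,"wx": 0,"wy": 0,"wz": 0,"gripper": 0.5},{"tx": -60,"ty": 0,"tz": 0,"wx": 0,"wy": 0,"wz": 0,"gripper": 0.5},{"tx": -75,"ty": 0,"tz": 0,"wx": 0,"wy": 0,"wz": 0,"gripper": 0.5},{"tx": -75,"ty": 0,"tz": 0,"wx": 0,"wy": 0,"wz": 0,"gripper": 0.5}])

```text
time: 17.0
position: [0.4967, 0.1201, 0.2194]
tool_rot: [1.793, 2.578, -0.002]
ft_force: [0.5, -0.1, -0.0]
grip_width: 0.501
grip_force: 0.0
```

Request:
jog_arm(increments=[{"tx": 0,"ty": 0,"tz": 0,"wx": 0,"wy": 0,"wz": 0,"gripper": 0.5},{"tx": 0,"ty": 0,"tz": 0,"wx": 0,"wy": 0,"wz": 0,"gripper": 0.5},{"tx": 0,"ty": 0,"tz": 0,"wx": 0,"wy": 0,"wz": 0,"gripper": 0.5},{"tx": 0,"ty": 0,"tz": 0,"wx": 0,"wy": 0,"wz": 0,"gripper": 0.5},{"tx": 0,"ty": 0,"tz": 0,"wx": 0,"wy": 0,"wz": 0,"gripper": 0.5}])

```text
time: 17.42
position: [0.4953, 0.125, 0.2194]
tool_rot: [-1.784, -2.586, -0.0]
ft_force: [0.4, 0.4, -0.3]
grip_width: 0.5
grip_force: 0.0
```

```bash
python3 st.py
python3 - <<'E'
from h import *
import cv2
c=look("wrist","w7")["color"]; T=np.load("pics/w7.npy")
pr=proj("wrist",[.4695,.1943,.083],T); print(pr)
x,y=(pr-[80,60]).astype(int); x=max(x,0);y=max(y,0); print(x,y)
cv2.imwrite("pics/w7b.png",cv2.resize(c[y:y+120,x:x+160],(800,600),interpolation=cv2.INTER_CUBIC))
E
```

```text
17.4167 pos [0.4953 0.125  0.2194] phi 20.78 tilt [-0.0001  0.0001] F [ 0.37  0.36 -0.31] T [ 0.015 -0.016 -0.031] grip 0.4996583207197656 0.0 q [-0.2   0.03 -0.1   1.79  0.    1.32  0.06]
[276.1679013  113.54605979]
196 53
```

View pics/w7b.png

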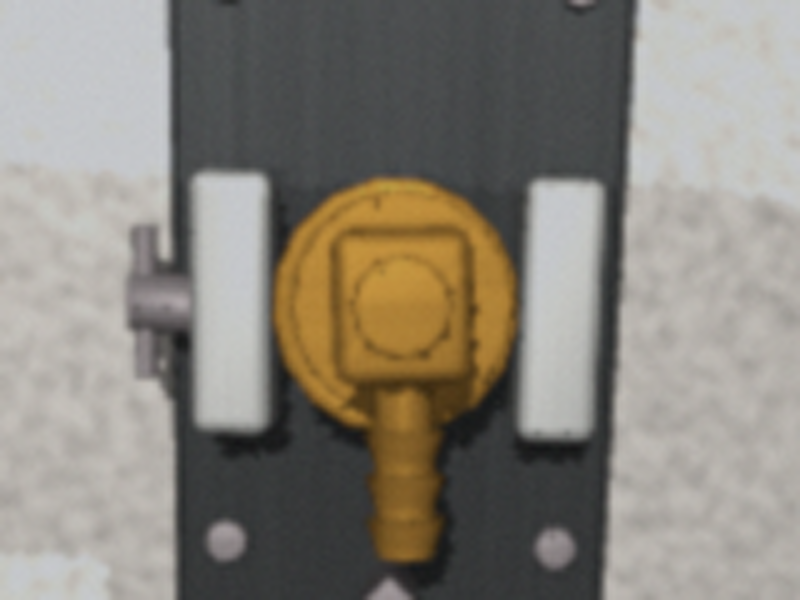

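The elbow is seated with its flange over the cup. In this crop the block centre is (404,305), the outlet end (408,562), and the post tip (388,578). I'll work out the angles.

Run:
```python
from h import *
import cv2
T=np.load("pics/w7.npy"); P=lambda x,y,z: plane("wrist",196+x/5,53+y/5,z,T)
ang=lambda a,b: np.degrees(np.arctan2(*(b-a)[[1,0]]))
z0=.0154
b=P(404,306,z0+.0695); o=P(408,562,z0+.051); print("block",b,"outlet",o,"yaw",ang(b,o),"len",np.linalg.norm((o-b)[:2]))
post=P(388,578,.044); rim=np.array([.4691,.1943,0]); print("post",post,ang(b,post))
# outlet edges (max-diameter barbs at same height)
print("barb centerline",ang(P(404.5,430,z0+.051),P(408,550,z0+.051)))
# plate edges by fit
c=cv2.imread("pics/w7.png"); g=cv2.cvtColor(c,cv2.COLOR_BGR2GRAY).astype(float)
def edge(x0,x1,ys,s,z):
    pts=[]
    for y in ys:
        r=np.diff(cv2.GaussianBlur(g[y:y+1,x0:x1],(5,1),1)[0])*s
        k=r.argmax(); w=np.clip(r[max(k-2,0):k+3],0,None); pts.append(plane("wrist",x0+.5+max(k-2,0)+(w*np.arange(len(w))).sum()/w.sum(),y,z,T))
    p=np.array(pts); v=cv2.fitLine(p[:,:2].astype(np.float32),cv2.DIST_HUBER,0,.01,.01).ravel(); return np.degrees(np.arctan(v[1]/v[0])),p[:,:2].mean(0)
print("L",edge(220,242,list(range(60,93))+list(range(135,170)),-1,.01)); print("R",edge(310,332,list(range(60,170)),1,.01))
for n,(a,d) in {"bolts lo":((226,541),(555,548)),"jaws outer":((192,172),(197,430)),"jawsR":((604,182),(594,440))}.items(): print(n,ang(P(*a,.012 if "b" in n else .04),P(*d,.012 if "b" in n else .04)))
```

```text
block [0.47018782 0.19398872 0.0849    ] outlet [0.48748904 0.15093516 0.0664    ] yaw -68.10710213607253 len 0.0463997902498434
post [0.48619907 0.14341695 0.044     ] -72.43197862360917
barb centerline -67.43255445791446
L (np.float32(-70.49708), array([0.42468309, 0.17425318]))
R (np.float32(-70.61498), array([0.51342737, 0.20908767]))
bolts lo 19.573652782275342
jaws outer -69.92039494117262
jawsR -69.64107326008741
```

The outlet is within about 1–2° of the clamp's +x axis (−68 to −69.3° against −70.6°) and on the near side of it. The torque stayed far below slip, and the gripper is clear. I'm handing the job in.

```bash
python3 -c "
from bench import ctrl
print(ctrl.close_job())"
```

```text
the job is handed in; nothing more can be done
None
```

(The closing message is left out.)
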